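# Free the indexed decorating wheel and hold its pin out

### The job

Get the potter's decorating wheel ready to be turned by hand: first swing the drag lever from where it stands so that it points at the middle one of the three studs, and leave it there; then pull the wheel's sprung index pin straight up by its knob, fully back to its stop, and finish while still holding it there, clear of its hole in the wheel. Do not touch the soft clay dish on the wheel, and leave the glaze jar, the bowl and the brush cup where they stand.

Things in the scene. Friction and masses are not known exactly. Their poses are not given: they have to be found in the camera images.
- board: wooden work board 380 x 490 x 18 mm lying on the table, fixed. Origin: at table height directly under the wheel's axis. Its x axis points away from the robot at yaw 0, y to the left. It covers x -180 to +200 mm and y -170 to +320 mm of this frame. It carries the wheel and, left of the wheel, a grey box 56 x 56 mm with the drag lever on it.
- lever_pivot (a point): the vertical hinge axis of the drag lever, at the height of the lever's flat bar (71 mm above the table; bar 10 mm thick, 14 mm wide, its pointed end 98 mm from the axis). On the board at x +30, y +220 mm.
- middle_stud (a point): top centre (72 mm above the table) of the middle one of three small upright steel studs (10 mm diameter) on the curved steel rail in front of the lever box, 112 mm from lever_pivot in the board's -x direction. The other two studs stand 0.8 rad to either side of it, round lever_pivot. The rail's top is 58 mm above the table; the studs rise 14 mm above the rail.
- drag_lever (a joint): angle of the drag lever, rad, range 0 to 1.6, growing anticlockwise seen from above (towards the wheel). At 0 it points at the outer (left) stud, at 0.8 at the middle stud, at 1.6 at the inner stud. It swings level about the vertical axis through lever_pivot, has stiff dry friction (0.25 N m, about 3 N at the knob) and stays where it is left.
- lever_knob (a point): centre of the lever's upright round wooden knob, 22 mm diameter, 46 mm tall (76 to 122 mm above the table, centre at 100 mm), 80 mm from the lever_pivot axis. Free all round above the lever's bar.
- wheel_head: the decorating wheel: aluminium disc 240 mm diameter, top 85 mm above the table, with a ring of small holes 100 mm from its axis, and a grey bracket beside it that reaches over its rim and holds the index pin. Locked and fixed. Origin on the wheel's axis, 18 mm above the table (the board's top); the bracket and pin lie in its own -x direction, the pin 100 mm from the axis.
- pin_seat (a point): mouth of the hole in the wheel (85 mm above the table) in which the pin's tip sits, directly under the pin's knob. Above it: the bracket's arm, 30 mm wide, top 125 mm above the table, carrying an upright barrel 18 mm diameter, top 147 mm above the table. The bracket's column (24 x 40 mm) stands 145 mm from the wheel's axis.
- index_pin (a joint): lift of the sprung index pin, m, straight up: 0 seated (tip about 11 mm deep in its hole), 0.020 fully back against its stop. A spring pushes it down: about 5 N at the start, 9 N fully back; it snaps back when let go.
- pin_knob (a point): centre of the pin's upright round black knob, 26 mm diameter, 32 mm tall; 165 mm above the table when seated (knob 149 to 181 mm); rises with the pin.
- clay_dish: soft clay dish lying on the middle of the wheel, 150 mm diameter, 24 mm tall, its rim 109 mm above the table; not to be touched. Origin: centre of its underside, on the wheel's axis.
- glaze_jar: white lidded jar, 52 mm diameter, 70 mm tall, loose on the board's far left corner; origin: centre of its underside. Leave alone.
- slip_bowl: small terracotta bowl, 72 mm diameter, 40 mm tall, loose on the board's far right corner; origin: centre of its underside. Leave alone.
- brush_cup: blue ceramic cup of brushes, 72 mm diameter, 100 mm tall (brushes to about 210 mm), on the table left of the board; origin: centre of its underside. Leave alone.

How it is judged (in metres and radians):
On the way, in this order (a step that is already met when the one before it is completed fails the run):
1. the drag lever points at the middle stud and is at rest, the index pin still seated (value of joint drag_lever between 0.69 and 0.91 rad and velocity of joint drag_lever between -0.05 and 0.05 rad/s and value of joint index_pin below 0.004 m), for 0.3 s.
2. the index pin is pulled fully back by the gripper (value of joint index_pin above 0.017 m and contact force between the fingers and index_pin above 2 N), for 0.3 s.
At the end, for the whole second after the job is handed in: The gripper's fingers are holding the index pin fully back (lift of 17 mm or more of its 20 mm, fingers in contact with it with more than 2 N), and the drag lever points at the middle stud within 0.11 rad, through the last second (all of step 2 and value of joint drag_lever between 0.69 and 0.91 rad); the arm keeps its last pose, push and grip.
It fails at once if the robot touches the clay dish (contact force between any of the fingers, the arm and clay_dish above 0.5 N).
It fails at once if the glaze jar, the bowl or the brush cup is shifted by more than 20 mm (distance of any of glaze_jar, slip_bowl, brush_cup from where it was at the start of the episode above 0.02 m).
It also fails if it takes over 48 s, if anything falls off the work surface, if the arm or the gripper's body presses on something with over 40 N, if the wrist force passes 120 N, or if a joint passes its speed limit or range.

### The arm

A 6-joint arm with a two-finger parallel gripper is mounted at the origin on the work surface. World frame = base frame: x ahead of the robot, y to its left, z up, the work surface at z = 0. Lengths are in mm, angles in rad, forces in N, time in s.
With the tool pointing down it reaches from about 275 to 1000 mm from the base axis. Payload 8.4 kg.
Tool frame: the origin (TCP) lies on the mounting face of the last link; the fingertips stand 173 mm ahead of it and the grasp point (between the pads) lies 155 mm ahead of it; z points along the fingers, y is the line along which they close (so a half turn about z gives the same grasp; the last joint's range is limited). The gripper opens to 85 mm and grips with 20 to 120 N. Pads are 22 mm wide; open, the fingers measure 114 mm over their backs; the gripper's body (76 mm by 85 mm) begins 54 mm behind the grasp point. The pads swing forward as they close: fully open they stand 13 mm farther back than shut.
Start: joints at [-1.255, 0.353, 1.633, -0, 1.155, -0.002], TCP at [195.297, -593.707, 404.681] pointing down, gripper open.
Joint ranges: [-2.63, 2.63], [-0.92, 2.1], [0.06, 2.66], [-1.3, 4.44], [0, 2.69], [-3.02, 3.02]. Speed limits (rad/s): [2.22, 2.22, 2.79, 3.14, 3.14, 3.14].

### API

Orientations are given as [roll, pitch, yaw] about the fixed x, y, z axes, in that order (R = Rz(yaw) Ry(pitch) Rx(roll)).
In Python, from rig import r gives the robot as it stands.
- The arm moves only by the tool apply_moves, never from a script. Its argument "deltas" is a list of rows, each an object with "claw": the gripper command: -1 is fully open, 1 is shut, values between are in proportion; "delta_pos": the shift along the tool's x, y, z in cm, a list of three; "yaw": the turn about the tool's z in rad. In form: [{"claw": claw, "delta_pos": [tx, ty, tz], "yaw": yaw}, ...]. A call has 1 to 8 rows; each row shifts and turns the commanded pose from where the row before left it, along the tool's axes as they then stand; what a row does not reach is not made up. A row lasts 1/8 s, in which the tool goes at most 62.5 mm and 10.7 degrees, less where a joint would pass 70% of its speed; a pose out of reach is approached as far as the arm can. A call with a gripper value outside its range is refused whole. The fingers move at their own pace and stop on an object; "grip_force" is the grip in N (left out, the last holds). Time passes only in rows, so rows that do not move let the fingers close. It gives the time, the measured TCP pose, the force, the opening and the grip force at its end, in the units of the state.
- r.sense(): the state, without advancing time (a new reading comes with each control period).
- r.grab_frame(name): name is "scene" or "top" or "wrist"; returns a dict with "img" (420x560x3 uint8, blue, green, red), "z_map" (420x560 float32, mm along the optical axis (not along the pixel's ray), 0 where there is no reading), "fx", "fy", "cx", "cy" (pixels), "eye" and "rotation" of the camera in the world; the wrist camera has in their place "T_tool_cam" (4x4, takes a point from camera to tool coordinates, whose origin is the TCP and whose axes are the flange's). Camera axes: x right, y up, looking along -z (the intrinsics and any distortion apply to the point x, -y, -z); pixel columns grow to the right and rows downward; lengths in mm; the calibration is good to about 2 mm. A picture is of the moment at which its call begins: read the wrist's pose just before it.
- r.sign_off(): hands the job in; it is judged then, once.
The state is a dict: "clock": time; "qpos": joint angles; "qvel": joint speeds; "joint_efforts": joint torques, N m; "eef_pos": TCP position; "tcp_rot": TCP orientation; "contact_force": force on the tool from outside, world axes, zero at the start; "wrist_torque": the same for the moment, N m; "opening": opening from 0.0 (shut) to 1.0 (fully open); "grasp_force": force on a finger pad.
Only numpy, scipy, OpenCV 4.12 (cv2) and the standard library are available. Lean on these libraries where they do the work, as an engineer would, in place of code of your own. Each camera call takes 0.05 s, during which the arm holds its last target. There are 200 camera calls.

## Working session

There is one attempt and no reset: what is moved stays moved. The work goes in short steps, Python scripts to look and compute and a tool call to move; the robot and the scene stay as the last step left them, time stands still between calls to the robot, and variables do not carry over. Pictures are saved under pics/ and viewed, at most 10 in all, crops included, and the job is handed in when it is done.

Besides the shell and the picture viewer there is one more tool, called after "Emit:" as name(argument=value, ...) on one line, values as JSON. apply_moves: Moves the arm, as the interface text tells. Its arguments: {"type":"object","properties":{"deltas":{"type":"array"},"grip_force":{"type":"number"}},"required":["deltas"]}

```bash
mkdir -p pics; cat > h.py <<'E'
import numpy as np, cv2
from rig import r
def world(f,uv,z=None,d=None):
    u,v=uv; ray=np.array([(u-f["cx"])/f["fx"],-(v-f["cy"])/f["fy"],-1.0])
    R=np.array(f["rotation"]).reshape(3,3); e=np.array(f["eye"])
    w=R@ray
    t=d if d is not None else (z-e[2])/w[2]
    return e+t*w
def cloud(f):
    h,w=f["z_map"].shape; u,v=np.meshgrid(np.arange(w),np.arange(h)); d=f["z_map"]
    c=np.stack([(u-f["cx"])/f["fx"]*d,-(v-f["cy"])/f["fy"]*d,-d],-1)
    P=c@np.array(f["rotation"]).reshape(3,3).T+np.array(f["eye"]); P[d==0]=np.nan
    return P
E
python3 - <<'E'
from h import *
s=r.sense();print({k:np.round(v,3).tolist() for k,v in s.items()})
for n in ("top","scene"):
    f=r.grab_frame(n);cv2.imwrite(f"pics/{n}.png",f["img"]);np.save(n+".npy",f,allow_pickle=True)
    print(n,{k:np.round(v,3).tolist() for k,v in f.items() if k not in("img","z_map")})
E
```

```text
{'clock': 0.0, 'qpos': [-1.255, 0.354, 1.634, -0.0, 1.155, -0.002], 'qvel': [-0.002, 0.0, 0.0, 0.001, -0.0, 0.0], 'joint_efforts': [0.001, -60.524, -34.208, 0.0, 0.009, -0.0], 'eef_pos': [195.237, -593.466, 403.976], 'tcp_rot': [-3.14, 0.0, 0.318], 'contact_force': [0.03, -0.175, -0.383], 'wrist_torque': [-0.003, -0.014, -0.023], 'grasp_force': 0.0, 'opening': 1.002}
top {'fx': 528.027, 'fy': 528.027, 'cx': 284.837, 'cy': 207.343, 'eye': [400.675, 118.295, 1377.416], 'rotation': [0.197, -0.01, -1.568]}
scene {'fx': 391.578, 'fy': 391.578, 'cx': 276.729, 'cy': 207.014, 'eye': [1255.304, -359.514, 745.8], 'rotation': [0.9, -0.014, 0.93]}
```

View pics/top.png

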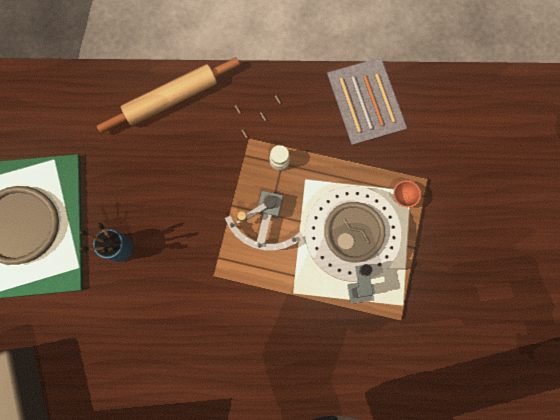

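View pics/scene.png

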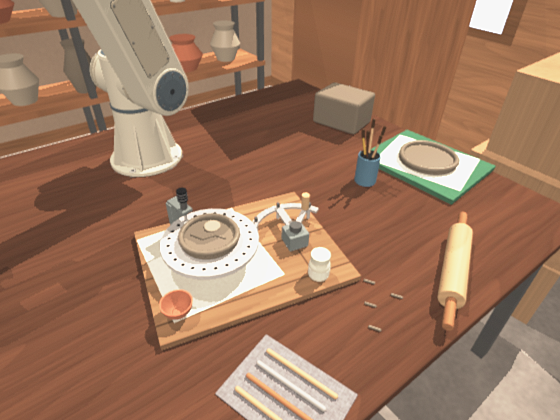

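Top view: the wheel is at about (355,232), the pin knob at (366,270), the lever box at (270,203) and the lever knob at (242,216). The cup is at (112,245). I'll zoom in and measure.

```bash
sed -i 's/R=np.array(f\["rotation"\]).reshape(3,3)/R=rot(f)/; s/np.array(f\["rotation"\]).reshape(3,3).T/rot(f).T/' h.py
cat >> h.py <<'E'
from scipy.spatial.transform import Rotation
def rot(f): return Rotation.from_euler("xyz",f["rotation"]).as_matrix()
E
python3 - <<'E'
from h import *
f=np.load("top.npy",allow_pickle=True).item()
c=f["img"][130:330,205:440];cv2.imwrite("pics/c.png",cv2.resize(c,None,fx=3,fy=3,interpolation=cv2.INTER_CUBIC))
P=cloud(f)
for n,uv in dict(pin=(366,270),knob=(242,216),box=(270,203),wheel=(312,232),bracket=(360,290),dish=(355,232),cup=(112,245),table=(180,300),board=(240,260)).items(): print(n,P[uv[1],uv[0]].round(1))
# wheel: pixels at height 85 
Z=P[...,2]
m=((abs(Z-85)<4)).astype(np.uint8); m[:, :285]=0
m[:,430:]=0
cs,_=cv2.findContours(m,cv2.RETR_EXTERNAL,cv2.CHAIN_APPROX_NONE);c=max(cs,key=cv2.contourArea)
e=cv2.fitEllipse(cv2.convexHull(c));print(e,world(f,e[0],z=85))
for lo,hi,n in((172,190,'pinknob'),(112,130,'h112-130')):
    mm=((Z>lo)&(Z<hi)).astype(np.uint8); k,l,st,ce=cv2.connectedComponentsWithStats(mm)
    for i in range(1,k):
        if st[i,4]>15: print(n,ce[i].round(1),st[i,4],np.nanmean(P[l==i],0).round(1))
E
```

```text
pin [495.7 -77.3 177.7]
knob [629.4 210.1 119.7]
box [670.3 143.5  78.7]
wheel [596.6  38.7  82.5]
bracket [453.2 -71.2 119.8]
dish [594.7 -65.8  97.7]
cup [560.3 525.8  98.1]
table [431.4 373.5   1.2]
board [532.8 220.5  18.6]
((352.6470031738281, 233.39700317382812), (94.42030334472656, 96.86717224121094), 126.2633285522461) [593.15242365 -61.7372351   85.        ]
pinknob [ 99.5 225. ] 21 [595.7 530.8 181.3]
pinknob [ 85.  233.5] 17 [575.9 561.9 182.5]
pinknob [103.7 250.6] 16 [537.  516.7 182.9]
pinknob [365.6 269.4] 109 [496.9 -76.1 179.5]
h112-130 [241.1 215.7] 65 [630.  212.2 120.8]
h112-130 [363.5 284.4] 346 [466.1 -79.2 123.2]
h112-130 [ 12.  388.1] 890 [232.3 720.5 124.9]
```

View pics/c.png

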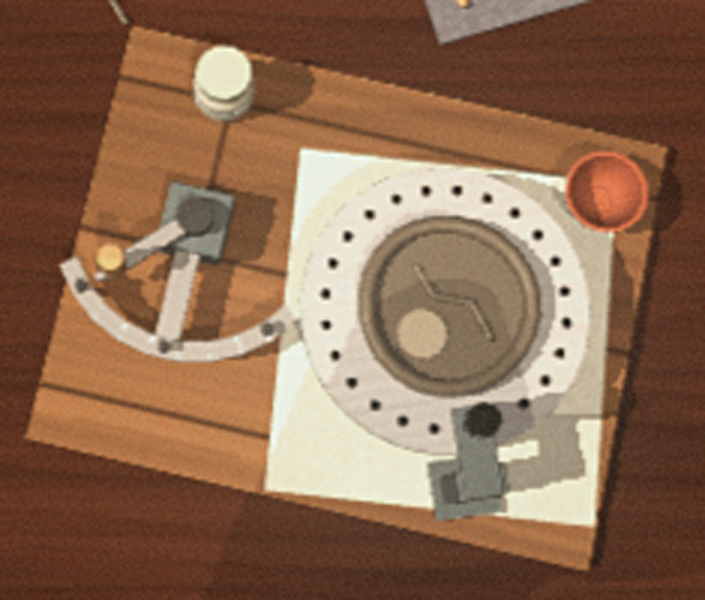

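```bash
python3 - <<'E'
from h import *
from scipy.optimize import least_squares
f=np.load("top.npy",allow_pickle=True).item()
P=cloud(f);g=cv2.cvtColor(f["img"],cv2.COLOR_BGR2GRAY)
def w(c,z): return world(f,(c[0]/3+205-.33,c[1]/3+130-.33),z=z)
piv=w((197,215),85);mid=w((165,345),72);out=w((82,286),72);inn=w((268,328),72);kn=world(f,(241.3,215.7),z=122)
for n,p in dict(piv=piv,mid=mid,out=out,inn=inn,knob=kn).items(): print(n,p.round(1),np.linalg.norm((p-piv)[:2]).round(1),np.arctan2(*(p-piv)[1::-1]).round(3))
print(P[190:214:3,262:282:3,2].round(0))
# holes: ellipse by crop pixel positions
h=np.array([(426,190),(457,190),(487,198),(515,212),(538,234),(555,262),(564,291),(566,323),(559,352),(545,381),(524,404),(434,429),(403,421),(375,405),(352,382),(335,355),(326,293),(332,263),(347,236),(369,215),(397,199)])
q=np.array([w(c,85) for c in h])[:,:2]
s=least_squares(lambda x:np.hypot(*(q-x[:2]).T)-x[2],[590,-60,100],loss="soft_l1");print("wheel",s.x.round(1),"res",np.abs(s.fun).max().round(1))
W=s.x[:2];pk=world(f,(365.6,269.4),z=181);print("pinknob",pk.round(1),np.hypot(*(pk[:2]-W)),np.arctan2(*(W-pk[:2])[::-1]))
b=piv[:2]-W;print("board: piv rel",np.hypot(*b),"exp",np.hypot(30,220),"yaw",np.arctan2(b[1],b[0])-np.arctan2(220,30))
for n,c in dict(jar=(222,70),bowl=(607,190)).items(): print(n,w(c,80).round(0))
# scene check for pin knob & lever knob heights
f2=np.load("scene.npy",allow_pickle=True).item();P2=cloud(f2)
for lo,hi in((150,185),(90,123)):
    m=(P2[...,2]>lo)&(P2[...,2]<hi)
    for c in((pk),(kn)):
        mm=m&(np.hypot(P2[...,0]-c[0],P2[...,1]-c[1])<30)
        if mm.sum()>5: print(lo,mm.sum(),np.nanmean(P2[mm],0).round(1),P2[mm].min(0).round(1),P2[mm].max(0).round(1))
E
```

```text
piv [673.3 142.6  85. ] 0.0 0.0
mid [565.8 168.4  72. ] 110.5 2.905
out [615.  238.2  72. ] 112.0 2.118
inn [580.4  83.1  72. ] 110.3 -2.572
knob [629.7 211.7 122. ] 81.7 2.133
[[27. 17. 15. 15. 17. 20. 20.]
 [65. 71. nan 65. 66. 20. 18.]
 [59. 70. 82. 79. 63. 61. 67.]
 [66. 85. 80. 81. 84. 66. 66.]
 [62. 83. 82. 82. 86. 61. 62.]
 [73. 83. 83. 83. 81. 64. 57.]
 [74. 70. 68. 69. 63. 67. 29.]
 [67. 65. 63. 65. 62. 63. 20.]]
wheel [596.1 -63.2 100. ] res 0.7
pinknob [496.8 -75.8 181. ] 100.13903010738782 0.12679893913154244
board: piv rel 219.7337312266243 exp 222.03603311174518 yaw -0.2232018597075749
jar [801. 122.  80.]
bowl [ 697. -202.   80.]
150 153 [505.1 -81.5 169.8] [485.5 -92.3 150.8] [513.4 -67.  182.1]
90 63 [504.3 -84.1 115.5] [477.5 -97.7  90.1] [515.8 -64.6 122.8]
90 101 [636.9 206.1 109.4] [621.7 197.2  90.1] [645.1 218.8 122.9]
```

Emit:
apply_moves(deltas=[{"claw": -0.3, "delta_pos": [4.15, -3.93, 0], "yaw": 0}, {"claw": -0.3, "delta_pos": [4.15, -3.93, 0], "yaw": 0}, {"claw": -0.3, "delta_pos": [4.15, -3.93, 0], "yaw": 0}, {"claw": -0.3, "delta_pos": [4.15, -3.93, 0], "yaw": 0}, {"claw": -0.3, "delta_pos": [4.15, -3.93, 0], "yaw": 0}, {"claw": -0.3, "delta_pos": [4.15, -3.93, 0], "yaw": 0}, {"claw": -0.3, "delta_pos": [4.15, -3.93, 0], "yaw": 0}, {"claw": -0.3, "delta_pos": [4.15, -3.93, 0], "yaw": 0}], grip_force=25)

```text
clock: 1.1
eef_pos: [412.9, -189.6, 404.7]
tcp_rot: [3.141, -0.0, 0.318]
contact_force: [1.1, -0.2, -0.9]
opening: 0.651
grasp_force: 0.0
```

Emit:
apply_moves(deltas=[{"claw": -0.3, "delta_pos": [4.15, -3.93, 0], "yaw": 0}, {"claw": -0.3, "delta_pos": [4.15, -3.93, 0], "yaw": 0}, {"claw": -0.3, "delta_pos": [4.15, -3.93, 0], "yaw": 0}, {"claw": -0.3, "delta_pos": [4.15, -3.93, 0], "yaw": 0}, {"claw": -0.3, "delta_pos": [4.15, -3.93, 0], "yaw": 0}, {"claw": -0.3, "delta_pos": [4.15, -3.93, 0], "yaw": 0}, {"claw": -0.3, "delta_pos": [4.15, -3.93, 0], "yaw": 0}, {"claw": -0.3, "delta_pos": [4.15, -3.93, 0], "yaw": 0}])

```text
clock: 2.1
eef_pos: [630.1, 212.9, 404.3]
tcp_rot: [3.141, 0.001, 0.318]
contact_force: [1.1, -0.2, -0.1]
opening: 0.648
grasp_force: 0.0
```

Emit:
apply_moves(deltas=[{"claw": -0.3, "delta_pos": [0, 0, 0], "yaw": -0.18}, {"claw": -0.3, "delta_pos": [0, 0, 0], "yaw": -0.18}, {"claw": -0.3, "delta_pos": [0, 0, 0], "yaw": -0.18}, {"claw": -0.3, "delta_pos": [0, 0, 0], "yaw": -0.18}, {"claw": -0.3, "delta_pos": [0, 0, 0], "yaw": -0.18}, {"claw": -0.3, "delta_pos": [0, 0, 0], "yaw": -0.18}, {"claw": -0.3, "delta_pos": [0, 0, 0], "yaw": -0.18}, {"claw": -0.3, "delta_pos": [0, 0, 0], "yaw": -0.18}])

```text
clock: 3.1
eef_pos: [629.4, 211.0, 404.2]
tcp_rot: [-3.141, 0.0, 1.764]
contact_force: [1.3, -0.1, -0.3]
opening: 0.65
grasp_force: 0.0
```

Emit:
apply_moves(deltas=[{"claw": -0.3, "delta_pos": [0, 0, 0], "yaw": -0.18}, {"claw": -0.3, "delta_pos": [0, 0, 0], "yaw": -0.18}, {"claw": -0.3, "delta_pos": [0, 0, 0], "yaw": 0}, {"claw": -0.3, "delta_pos": [0, 0, 0], "yaw": 0}])

```text
clock: 3.6
eef_pos: [629.5, 211.0, 404.5]
tcp_rot: [-3.141, -0.0, 2.114]
contact_force: [-0.3, 1.0, -0.0]
opening: 0.647
grasp_force: 0.0
```

```bash
cat >> h.py <<'E'
def wrist():
    s=r.sense(); f=r.grab_frame("wrist")
    R=Rotation.from_euler("xyz",s["tcp_rot"]).as_matrix(); T=np.array(f["T_tool_cam"])
    M=R@T[:3,:3]; f["rotation"]=Rotation.from_matrix(M).as_euler("xyz"); f["eye"]=R@T[:3,3]+np.array(s["eef_pos"])
    return s,f
E
python3 - <<'E'
from h import *
s,f=wrist();cv2.imwrite("pics/w1.png",f["img"]);np.save("w1.npy",f,allow_pickle=True)
P=cloud(f);c=[629.7,211.7]
m=(P[...,2]>112)&(P[...,2]<130)&(np.hypot(P[...,0]-c[0],P[...,1]-c[1])<30)
print(m.sum(),np.nanmean(P[m],0),P[m].min(0),P[m].max(0))
E
```

```text
676 [630.10283299 211.34205687 122.15622757] [619.9664215  199.47203148 112.02992276] [641.36975034 221.03924896 124.89841961]
```

View pics/w1.png

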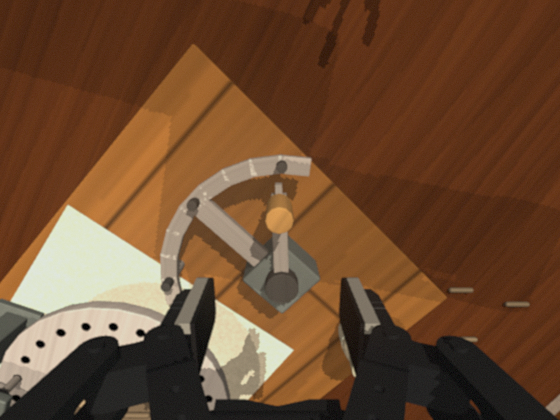

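The wrist view shows the lever knob at (280,215), in line between the fingers, and the lever pointing at the outer stud at (281,167). It agrees with the top view, so I'll descend.

Emit:
apply_moves(deltas=[{"claw": -0.3, "delta_pos": [0, 0, 5], "yaw": 0}, {"claw": -0.3, "delta_pos": [0, 0, 5], "yaw": 0}, {"claw": -0.3, "delta_pos": [0, 0, 3.2], "yaw": 0}, {"claw": -0.3, "delta_pos": [0, 0, 1.5], "yaw": 0}, {"claw": -0.3, "delta_pos": [0, 0, 0], "yaw": 0}])

```text
clock: 4.28
eef_pos: [629.5, 211.1, 257.2]
tcp_rot: [-3.14, -0.0, 2.117]
contact_force: [0.3, 0.5, -0.2]
opening: 0.65
grasp_force: 0.0
```

Emit:
apply_moves(deltas=[{"claw": 1, "delta_pos": [0, 0, 0], "yaw": 0}, {"claw": 1, "delta_pos": [0, 0, 0], "yaw": 0}, {"claw": 1, "delta_pos": [0, 0, 0], "yaw": 0}, {"claw": 1, "delta_pos": [0, 0, 0], "yaw": 0}, {"claw": 1, "delta_pos": [0, 0, 0], "yaw": 0}, {"claw": 1, "delta_pos": [0, 0, 0], "yaw": 0}])

```text
clock: 5.03
eef_pos: [630.2, 211.3, 259.3]
tcp_rot: [3.139, 0.001, 2.118]
contact_force: [-0.8, 0.2, 6.5]
opening: 0.248
grasp_force: 25.3
```

Emit:
apply_moves(deltas=[{"claw": 1, "delta_pos": [-0.04, -0.8, 0], "yaw": -0.1}, {"claw": 1, "delta_pos": [-0.04, -0.8, 0], "yaw": -0.1}, {"claw": 1, "delta_pos": [-0.04, -0.8, 0], "yaw": -0.1}, {"claw": 1, "delta_pos": [-0.04, -0.8, 0], "yaw": -0.1}, {"claw": 1, "delta_pos": [-0.04, -0.8, 0], "yaw": -0.1}, {"claw": 1, "delta_pos": [-0.04, -0.8, 0], "yaw": -0.1}, {"claw": 1, "delta_pos": [-0.04, -0.8, 0], "yaw": -0.1}, {"claw": 1, "delta_pos": [-0.04, -0.8, 0], "yaw": -0.1}])

```text
clock: 6.02
eef_pos: [594.6, 160.3, 259.4]
tcp_rot: [3.139, 0.005, 2.921]
contact_force: [6.5, -0.3, 2.8]
opening: 0.251
grasp_force: 25.0
```

Emit:
apply_moves(deltas=[{"claw": 1, "delta_pos": [0, 0, 0], "yaw": 0}, {"claw": 1, "delta_pos": [0, 0, 0], "yaw": 0}])

```text
clock: 6.28
eef_pos: [594.5, 160.0, 259.3]
tcp_rot: [3.14, 0.005, 2.918]
contact_force: [5.4, -3.1, 4.4]
opening: 0.248
grasp_force: 25.2
```

Emit:
apply_moves(deltas=[{"claw": -0.3, "delta_pos": [0, 0, 0], "yaw": 0}, {"claw": -0.3, "delta_pos": [0, 0, 0], "yaw": 0}, {"claw": -0.3, "delta_pos": [0, 0, 0], "yaw": 0}, {"claw": -0.3, "delta_pos": [0, 0, 0], "yaw": 0}, {"claw": -0.3, "delta_pos": [0, 0, -3], "yaw": 0}, {"claw": -0.3, "delta_pos": [0, 0, -5], "yaw": 0}, {"claw": -0.3, "delta_pos": [0, 0, -5], "yaw": 0}, {"claw": -0.3, "delta_pos": [0, 0, 0], "yaw": 0}])

```text
clock: 7.28
eef_pos: [594.3, 160.8, 392.1]
tcp_rot: [3.138, 0.007, 2.918]
contact_force: [0.7, 0.1, -1.0]
opening: 0.652
grasp_force: 0.0
```

```bash
python3 - <<'E'
from h import *
s,f=wrist();cv2.imwrite("pics/w2.png",f["img"]);np.save("w2.npy",f,allow_pickle=True)
print(s["clock"],s["eef_pos"],s["tcp_rot"])
P=cloud(f);c=[595,161]
m=(P[...,2]>116)&(P[...,2]<128)&(np.hypot(P[...,0]-c[0],P[...,1]-c[1])<30)
k=np.nanmean(P[m],0);print(m.sum(),k,P[m].min(0),P[m].max(0))
m=(P[...,2]>79)&(P[...,2]<92)&(np.hypot(P[...,0]-673.5,P[...,1]-143.5)<30)
p=(P[m].min(0)+P[m].max(0))/2;print("pivot",p,P[m].max(0)-P[m].min(0))
for p in (p,np.array([673.5,143.5])): d=k[:2]-p[:2];print(np.hypot(*d),np.arctan2(d[1],d[0])-(np.pi-.223)+.8)
E
```

```text
7.275 [594.25685962 160.80726318 392.14804855] [3.1380241  0.0067174  2.91784518]
706 [595.01815701 159.30878973 122.5443634 ] [585.31959221 148.44777362 116.12506478] [606.37803856 169.64879659 124.90750584]
pivot [674.33239098 142.99790474  82.17278545] [31.78209642 30.77948106  6.2644764 ]
80.9740247212185 0.8201787527028055
80.05821326657909 0.8242274668727576
```

View pics/w2.png

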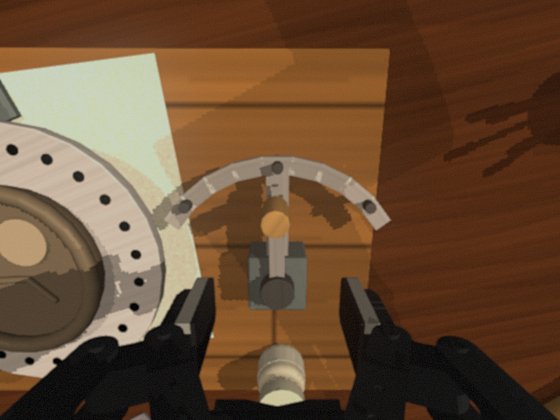

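The lever measures 0.82 rad. In the picture its bar runs from the hub (277,292) to the middle stud (277,167). Next is the pin.

Emit:
apply_moves(deltas=[{"claw": -0.3, "delta_pos": [0.85, -5.05, 0], "yaw": 0}, {"claw": -0.3, "delta_pos": [0.85, -5.05, 0], "yaw": 0}, {"claw": -0.3, "delta_pos": [0.85, -5.05, 0], "yaw": 0}, {"claw": -0.3, "delta_pos": [0.85, -5.05, 0], "yaw": 0}, {"claw": -0.3, "delta_pos": [0.85, -5.05, 0], "yaw": 0}, {"claw": -0.3, "delta_pos": [0, 0, 0], "yaw": 0}, {"claw": -0.3, "delta_pos": [0, 0, 0], "yaw": 0}])

```text
clock: 8.2
eef_pos: [495.5, -76.2, 386.8]
tcp_rot: [3.141, -0.001, 2.917]
contact_force: [0.6, -0.2, 0.4]
opening: 0.649
grasp_force: 0.0
```

```bash
python3 - <<'E'
from h import *
s,f=wrist();cv2.imwrite("pics/w3.png",f["img"])
print(s["clock"],s["eef_pos"],s["tcp_rot"])
P=cloud(f);c=[497,-76]
m=(P[...,2]>176)&(P[...,2]<190)&(np.hypot(P[...,0]-c[0],P[...,1]-c[1])<30)
k=np.nanmean(P[m],0);print(m.sum(),k,P[m].min(0),P[m].max(0))
E
```

```text
8.2 [495.49580747 -76.20501269 386.78138623] [ 3.14128399e+00 -1.43050261e-03  2.91686261e+00]
1651 [495.7634489  -78.97696837 181.5972973 ] [483.63670919 -92.19269499 176.02579914] [509.79239727 -66.46733928 183.81558851]
```

View pics/w3.png

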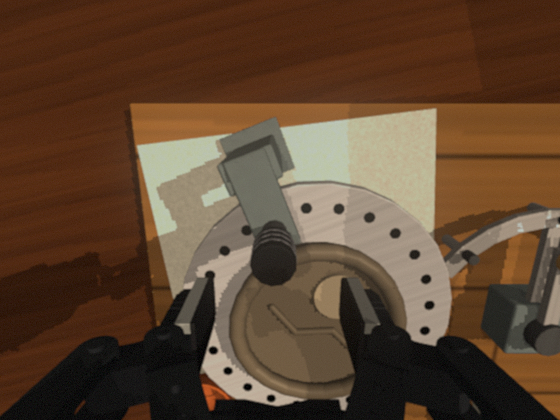

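The pin knob is at (274,265), between the fingers, with the dish well below. Its position agrees within 2 mm, so I'll trim, descend and grip.

Emit:
apply_moves(deltas=[{"claw": -0.3, "delta_pos": [-0.1, -0.15, 2], "yaw": 0}, {"claw": -0.3, "delta_pos": [0, 0, 2], "yaw": 0}, {"claw": -0.3, "delta_pos": [0, 0, 1.5], "yaw": 0}, {"claw": -0.3, "delta_pos": [0, 0, 0.9], "yaw": 0}, {"claw": -0.3, "delta_pos": [0, 0, 0], "yaw": 0}])

```text
clock: 8.88
eef_pos: [496.3, -77.7, 323.1]
tcp_rot: [-3.142, -0.001, 2.918]
contact_force: [1.1, -0.5, 0.3]
opening: 0.651
grasp_force: 0.0
```

Emit:
apply_moves(deltas=[{"claw": 1, "delta_pos": [0, 0, 0], "yaw": 0}, {"claw": 1, "delta_pos": [0, 0, 0], "yaw": 0}, {"claw": 1, "delta_pos": [0, 0, 0], "yaw": 0}, {"claw": 1, "delta_pos": [0, 0, 0], "yaw": 0}, {"claw": 1, "delta_pos": [0, 0, 0], "yaw": 0}, {"claw": 1, "delta_pos": [0, 0, 0], "yaw": 0}], grip_force=60)

```text
clock: 9.62
eef_pos: [496.4, -78.4, 324.6]
tcp_rot: [-3.141, 0.001, 2.918]
contact_force: [-1.9, -3.0, 5.9]
opening: 0.287
grasp_force: 58.7
```

Emit:
apply_moves(deltas=[{"claw": 1, "delta_pos": [0, 0, -0.5], "yaw": 0}, {"claw": 1, "delta_pos": [0, 0, -0.5], "yaw": 0}, {"claw": 1, "delta_pos": [0, 0, -0.5], "yaw": 0}, {"claw": 1, "delta_pos": [0, 0, -0.5], "yaw": 0}, {"claw": 1, "delta_pos": [0, 0, -0.1], "yaw": 0}, {"claw": 1, "delta_pos": [0, 0, 0], "yaw": 0}, {"claw": 1, "delta_pos": [0, 0, 0], "yaw": 0}])

```text
clock: 10.5
eef_pos: [496.4, -78.4, 344.5]
tcp_rot: [-3.141, 0.001, 2.918]
contact_force: [3.4, -5.1, -8.9]
opening: 0.286
grasp_force: 59.5
```

Emit:
apply_moves(deltas=[{"claw": 1, "delta_pos": [0, 0, -0.1], "yaw": 0}, {"claw": 1, "delta_pos": [0, 0, 0], "yaw": 0}, {"claw": 1, "delta_pos": [0, 0, 0], "yaw": 0}, {"claw": 1, "delta_pos": [0, 0, 0], "yaw": 0}])

```text
clock: 11.0
eef_pos: [496.4, -78.4, 344.8]
tcp_rot: [-3.141, 0.001, 2.918]
contact_force: [6.1, -5.4, -16.7]
opening: 0.283
grasp_force: 60.2
```

```bash
python3 - <<'E'
from h import *
for n in("top","scene"):
    f=r.grab_frame(n);P=cloud(f)
    if n=="scene": cv2.imwrite("pics/s2.png",cv2.resize(f["img"][150:290,130:330],None,fx=4,fy=4,interpolation=cv2.INTER_CUBIC))
s,f=wrist();P=cloud(f);cv2.imwrite("pics/w4.png",f["img"])
m=(P[...,2]>185)&(P[...,2]<215)&(np.hypot(P[...,0]-496.5,P[...,1]+78)<11)
print(s["eef_pos"],s["contact_force"],s["grasp_force"],m.sum(),np.percentile(P[m][:,2],[10,50,90]) if m.sum() else "")
E
```

```text
[496.45262901 -78.41563244 344.80633025] [  5.9819936   -5.00131697 -15.43907819] 60.15040397644043 2375 [201.29166254 202.0464199  202.75489332]
```

View pics/s2.png

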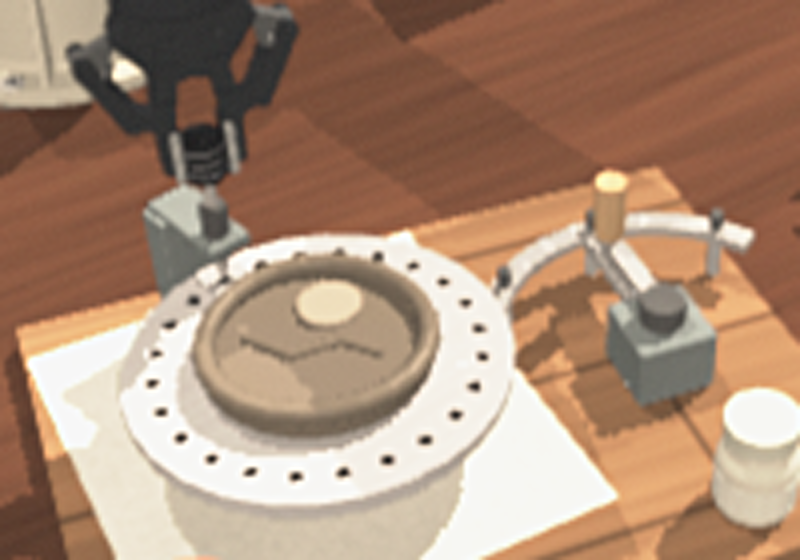

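The knob top is at 202 mm (181 mm when seated), and the pull force jumped from 9 to 16 N over the last millimetre, so the pin is on its stop. The picture shows the knob gripped well above the barrel at (205,150), and the lever knob at (610,205) in line with the middle stud.

```bash
python3 -c "
from rig import r
print(r.sign_off())"
```

```text
the job is handed in; nothing more can be done
None
```

I handed the job in with the drag lever measured at 0.82 rad, pointing at the middle stud, and the index pin held about 20 mm up against its stop at 60 N grip; the hand-in returned no verdict.

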